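Push the box sleeve home on the assembly nest

TASK

Take the tall rectangular sleeve out of the green stock rack and push it down over the rectangular spigot that stands between the two steel pillars of the assembly nest, past the sprung catches, until you feel it stop and it sits fully home on the shoulder; then let go. Leave the short sleeve and the round tube in the rack and the yellow caster where it is, all upright.

Things in the scene. Friction and masses are not known exactly. Their poses are not given: they have to be found in the camera images.
- sleeve: Tall rectangular sleeve: aluminium box tube open at both ends, 56 (own x) x 44 (own y) x 100 mm tall, walls 6 mm, bore 44 x 32 mm, 0.24-0.39 kg; ends alike, a half turn about z makes no difference. Origin: centre of its lower end. Starts upright in one of the rack's three lanes (any), its x along the lane: there fingers reach only the faces 56 mm apart; on the nest only those 44 mm apart.
- sleeve_mid (a point): The middle of the sleeve: on its axis, 50 mm from either end. It comes 50 mm above seat when the sleeve is home.
- rack: Green stock rack, fixed, left or right of the robot. Plate 120 (x) x 200 (y) mm, parts stand on it at z = 8; four walls along x, 60 long, 6 thick, at y = -90, -30, 30, 90, tops at z = 112 mm, form three lanes (y = -60, 0, 60), 54 wide, open at both x ends but for a lip up to z = 14 at x = -57 and 57. Origin: centre of underside.
- lanes (a point): Centre of the rack's plate, at its top face (z = 8 mm), axes as the rack's: the middle of the middle lane's floor.
- nest: Assembly nest, fixed, on the other side from the rack. Green plate 130 (x) x 100 (y) x 14 mm; on it a dark shoulder block 60 x 50, top at z = 20 mm, the spigot (see spigot) and two steel pillars, 20 mm diameter, tops at z = 145, at x = -45 and 45, y = 0, which pass the sleeve with 7 mm to spare and leave no room for fingers at its x faces. Origin: centre of underside.
- spigot (a point): Centre of the spigot's top, z = 60 mm on the nest, axes as the nest's. Steel, 41 (x) x 29 (y) mm, 40 tall above the shoulder, corners and top rounded 6 mm: the sleeve fits with 1.5 mm clearance a side, its x along the nest's x. A sprung catch in each y face stands out 4 mm and rubs in the bore over the last 25 mm: weight alone will not seat the sleeve, a push of 8-20 N will.
- seat (a point): Centre of the shoulder's top face on the nest, at z = 20 mm, axes as the nest's: where the centre of the sleeve's lower end must come.
- short_sleeve: Bystander in another rack lane: the same 56 x 44 mm box section but only 60 mm tall, upright. Origin: centre of its lower end.
- round_tube: Bystander in another rack lane: round aluminium tube, 48 mm outside diameter, 100 mm tall, upright. Origin: centre of its lower end.
- caster: Bystander, loose on the bench: yellow caster housing with black wheels, 76 (x) x 50 (y) x 52 mm tall. Origin: centre of its underside.
- bin: Obstacle, fixed: green plastic bin heaped with small black wheels, 110 (x) x 90 (y) x 60 mm, up to 65 mm tall with the heap. Origin: centre of its underside.
Things that resemble listed ones, but are neither listed nor needed, are in the scene too. Leave any pink or purple look-alike of the sleeve alone.

How it is judged:
On the way, in this order (a step that is already met when the one before it is completed fails the run):
1. the sleeve is lifted clear of the rack's plate (height (world z) of sleeve_mid above 0.11 m), for 0.1 s.
2. the sleeve sits home on the shoulder of the nest (z of sleeve_mid in the frame of seat between 0.047 and 0.053 m and horizontal distance between sleeve_mid and seat below 0.003 m and angle between the z axis of sleeve and the z axis of nest, either way round below 0.04 rad), for 0.2 s.
At the end, for the whole second after the job is handed in: The sleeve is on the spigot at rest, its middle 47 to 53 mm above the seat and within 3 mm of it sideways, square within 0.04 rad; the short sleeve, round tube and caster are within 30 mm of where they started and upright within 0.3 rad (all of step 2 and linear speed of sleeve below 0.02 m/s and distance of each of short_sleeve, round_tube, caster from where it was at the start of the episode below 0.03 m and angle between each of short_sleeve, round_tube, caster's own z axis and vertical below 0.3 rad); the robot touches nothing.
It fails at once if the short sleeve is moved 30 mm or more, or tipped over (distance of short_sleeve from where it was at the start of the episode above 0.03 m or angle between short_sleeve's own z axis and vertical above 0.5 rad).
It fails at once if the round tube is moved 30 mm or more, or tipped over (distance of round_tube from where it was at the start of the episode above 0.03 m or angle between round_tube's own z axis and vertical above 0.5 rad).
It fails at once if the caster is moved 30 mm or more, or tipped over (distance of caster from where it was at the start of the episode above 0.03 m or angle between caster's own z axis and vertical above 0.5 rad).
It also fails if it takes over 67 s, if anything falls off the work surface, if the arm or the gripper's body presses on something with over 40 N, if the wrist force passes 120 N, or if a joint passes its speed limit or range.

ROBOT

A 6-joint arm with a two-finger parallel gripper is mounted at the origin on the work surface. World frame = base frame: x ahead of the robot, y to its left, z up, the work surface at z = 0. Lengths are in m, angles in rad, forces in N, time in s.
With the tool pointing down it reaches from about 0.35 to 0.85 m from the base axis. Payload 8.1 kg.
Tool frame: the origin (TCP) lies at the very end of the fingers, on their centre line; the grasp point (between the pads) lies 19 mm behind it (ctrl.tcp_to_grasp is the distance from the TCP to the grasp point, in m); z points along the fingers, y is the line along which they close (so a half turn about z gives the same grasp; the last joint's range is limited). The gripper opens to 93 mm and grips with 3 to 60 N. Pads are 15 mm wide; open, the fingers measure 128 mm over their backs; the gripper's body (75 mm by 188 mm) begins 65 mm behind the grasp point.
Start: joints at [1.23, 0.13, 1.488, -0, 1.523, -0.085], TCP at [0.152, 0.58, 0.219] pointing down, gripper open.
Joint ranges: [-2.96, 2.96], [-0.89, 2.26], [0.02, 2.5], [-1.34, 4.48], [0, 2.73], [-2.66, 2.66]. Speed limits (rad/s): [2.39, 2.39, 2.79, 3.14, 3.14, 3.14].

INTERFACE

Orientations are given as a unit quaternion [w, x, y, z].
In Python, from rig import ctrl gives the robot as it stands. The module is installed in compiled form; this text tells all that it offers.
- The arm moves only by the tool servo_tool, never from a script. Its arguments are lists of equal length, an entry for each row: "xyz": the shift along the world's x, y, z in mm, a list of three; "twist": the turn, a rotation vector about the world's x, y, z in degrees, a list of three; "gripper": the finger opening in mm, from 0 to 93. A call has 1 to 12 rows; each row shifts and turns the commanded pose from where the row before left it; what a row does not reach is not made up. A row lasts 1/8 s, in which the tool goes at most 62.5 mm and 10.7 degrees, less where a joint would pass 70% of its speed; a pose out of reach is approached as far as the arm can. A call with a gripper value outside its range is refused whole. The fingers move at their own pace and stop on an object; "squeeze" is the grip in N (left out, the last holds). Time passes only in rows, so rows that do not move let the fingers close. It gives the time, the measured TCP pose, the force, the opening and the grip force at its end, in the units of the state.
- ctrl.get_obs(): the state, without advancing time (a new reading comes with each control period).
- ctrl.capture(name): name is "scene" or "top" or "wrist"; returns a dict with "frame" (480x640x3 uint8, red, green, blue), "intrinsics" (3x3 intrinsics, pixels), "extrinsics" (4x4, takes a point from camera to world coordinates); the wrist camera has in their place "tool_from_camera" (4x4, takes a point from camera to tool coordinates, whose origin is the TCP and whose axes are the flange's). Camera axes: x right, y down, z forward; pixel columns grow to the right and rows downward; lengths in m; the calibration is good to about 2 mm. A picture is of the moment at which its call begins: read the wrist's pose just before it. There is no depth.
- ctrl.hand_in(): hands the job in; it is judged then, once.
The state is a dict: "t": time; "q": joint angles; "joint_vel": joint speeds; "tau": joint torques, N m; "position": TCP position; "tcp_rot": TCP orientation; "force": force on the tool from outside, world axes, zero at the start; "ft_torque": the same for the moment, N m; "width": opening from 0.0 (shut) to 1.0 (fully open); "grip_force": force on a finger pad.
Only numpy, scipy, OpenCV 4.12 (cv2) and the standard library are available. Lean on these libraries where they do the work, as an engineer would, in place of code of your own. Each camera call takes 0.05 s, during which the arm holds its last target. There are 200 camera calls.

## Working session

There is one attempt and no reset: what is moved stays moved. The work goes in short steps, Python scripts to look and compute and a tool call to move; the robot and the scene stay as the last step left them, time stands still between calls to the robot, and variables do not carry over. Pictures are saved under pics/ and viewed, at most 10 in all, crops included, and the job is handed in when it is done.

Besides the shell and the picture viewer there is one more tool, called after "Emit:" as a command line: name --argument value ..., lists and objects as JSON in quotes. servo_tool: Moves the arm, as the interface text tells. Its arguments: {"type":"object","properties":{"xyz":{"type":"array","items":{"type":"array","items":{"type":"number"}}},"twist":{"type":"array","items":{"type":"array","items":{"type":"number"}}},"gripper":{"type":"array","items":{"type":"number"}},"squeeze":{"type":"number"}},"required":["xyz","twist","gripper"]}

```bash
mkdir -p pics
cat > h.py <<'E'
import numpy as np, cv2
from scipy.spatial.transform import Rotation as R
from rig import ctrl
def cam(n):
    o=ctrl.get_obs(); c=ctrl.capture(n); K=np.array(c["intrinsics"])
    if n=="wrist":
        q=o["tcp_rot"]; T=np.eye(4); T[:3,:3]=R.from_quat([q[1],q[2],q[3],q[0]]).as_matrix(); T[:3,3]=o["position"]
        T=T@np.array(c["tool_from_camera"])
    else: T=np.array(c["extrinsics"])
    return c["frame"],K,T
def ray(K,T,uv,z):
    uv=np.atleast_2d(np.array(uv,float)); d=np.c_[uv,np.ones(len(uv))]@np.linalg.inv(K).T@T[:3,:3].T
    o=T[:3,3]; return o+d*((z-o[2])/d[:,2])[:,None]
def proj(K,T,p):
    p=np.atleast_2d(p); c=(p-T[:3,3])@T[:3,:3]; u=c@K.T; return u[:,:2]/u[:,2:]
def save(n,f): cv2.imwrite("pics/"+n,cv2.cvtColor(f,cv2.COLOR_RGB2BGR))
E
python3 - <<'E'
from h import *
for n in ("top","scene"):
    f,K,T=cam(n); save(n+"0.png",f); np.savez(n+"0.npz",f=f,K=K,T=T); print(n,K.round(1).tolist(),T.round(3).tolist())
print(ctrl.get_obs())
E
```

```text
top [[543.8, 0.0, 315.4], [0.0, 543.8, 232.3], [0.0, 0.0, 1.0]] [[0.003, -0.98, 0.198, 0.297], [-1.0, -0.002, 0.008, -0.001], [-0.007, -0.198, -0.98, 1.212], [0.0, 0.0, 0.0, 1.0]]
scene [[502.5, 0.0, 327.1], [0.0, 502.5, 242.2], [0.0, 0.0, 1.0]] [[-0.862, 0.301, -0.407, 0.887], [0.506, 0.541, -0.672, 0.579], [0.018, -0.785, -0.619, 0.59], [0.0, 0.0, 0.0, 1.0]]
{'t': 0.1, 'q': array([ 1.22957745e+00,  1.31116787e-01,  1.48915744e+00, -9.28598235e-06,
        1.52302024e+00, -8.54168616e-02]), 'joint_vel': array([ 0.00120823, -0.00188049, -0.00341518, -0.00196011,  0.00082061,
       -0.00085082]), 'tau': array([ 1.12833099e-03, -5.61348224e+01, -4.93093014e+01,  7.70235853e-02,
        2.93144106e-02, -4.12093084e-05]), 'position': array([0.15162997, 0.57998736, 0.21768086]), 'tcp_rot': array([-1.75607084e-04,  1.27552308e-01,  9.91831480e-01, -8.32598750e-04]), 'force': array([-0.25981414, -0.45066519, -0.06582687]), 'ft_torque': array([-0.0033769 , -0.00304032, -0.03596351]), 'grip_force': 0.0, 'width': 0.996655923835568}
```

View pics/top0.png

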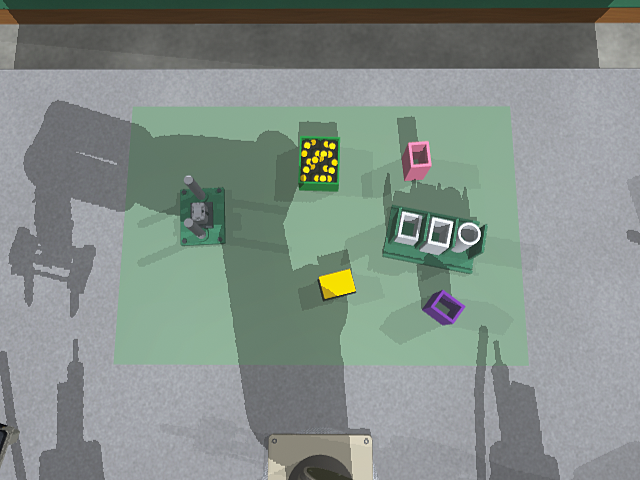

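View pics/scene0.png

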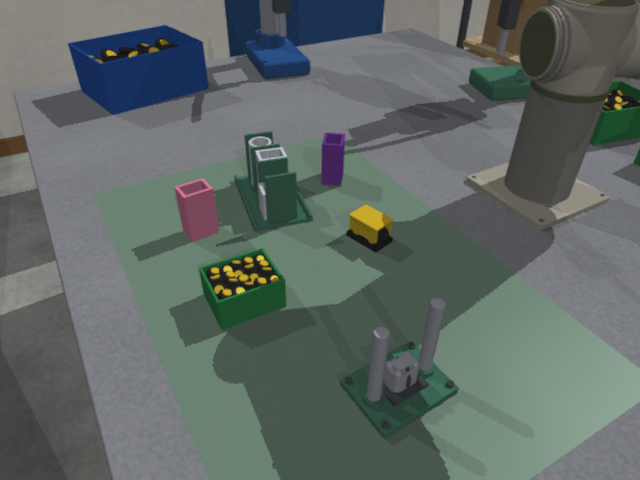

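Top view: bin at (320,163), pink and purple look-alikes at (417,160) and (443,308), nest at (202,216), caster at (337,284). The rack holds three grey parts: (408,228) box, (439,234) box and (469,236) round tube. In the scene view the middle box (271,160) stands tall between the walls, while the near lane's part is only visible low at (262,200), so the middle box (439,234) should be the tall sleeve. I'll confirm this in a crop.

Run:
```python
from h import *
a=np.load("top0.npz"); f,K,T=a["f"],a["K"],a["T"]
s=np.load("scene0.npz")
c1=cv2.resize(f[185:285,370:500],None,fx=4,fy=4,interpolation=cv2.INTER_CUBIC)
c2=cv2.resize(s["f"][125:225,225:320],None,fx=4,fy=4,interpolation=cv2.INTER_CUBIC)[:400,:280+100]
save("crop.png",cv2.resize(np.hstack([c1[:,:420+100],c2]),(800,356)))
hsv=cv2.cvtColor(f,cv2.COLOR_RGB2HSV)
m=((hsv[...,1]<40)&(hsv[...,2]>185)).astype(np.uint8); m[:190]=0;m[270:]=0;m[:,:380]=0;m[:,495:]=0
for c in cv2.findContours(m,cv2.RETR_EXTERNAL,2)[0]:
    if cv2.contourArea(c)<80: continue
    print("grey",cv2.minAreaRect(c))
    for z in(.108,.068):
        p=ray(K,T,c[:,0],z)[:,:2]*1000; print(z,cv2.minAreaRect(p.astype(np.float32)))
# dark greens: nest and rack plates
m=((hsv[...,0]>60)&(hsv[...,0]<95)&(hsv[...,1]>110)&(hsv[...,2]<140)).astype(np.uint8); m[:105]=0;m[365:]=0
for c in cv2.findContours(m,cv2.RETR_EXTERNAL,2)[0]:
    if cv2.contourArea(c)<300: continue
    print("green",cv2.minAreaRect(c),[cv2.minAreaRect((ray(K,T,c[:,0],z)[:,:2]*1000).astype(np.float32)) for z in(.014,.008)])
m=((hsv[...,0]>20)&(hsv[...,0]<35)&(hsv[...,1]>150)).astype(np.uint8); m[:250]=0
for c in cv2.findContours(m,0,2)[0]:
    if cv2.contourArea(c)>100: print("yellow",cv2.minAreaRect((ray(K,T,c[:,0],.052)[:,:2]*1000).astype(np.float32)))
```

```text
grey ((469.0, 233.5), (21.0, 22.0), 90.0)
0.108 ((518.5947265625, -309.24951171875), (44.23976135253906, 45.68938446044922), 0.09548301994800568)
0.068 ((526.6217651367188, -320.421630859375), (45.843101501464844, 47.345149993896484), 0.0952015295624733)
grey ((436.89996337890625, 235.6999969482422), (26.790912628173828, 35.25120544433594), 12.52880859375)
0.108 ((514.0775756835938, -242.3018798828125), (55.314292907714844, 74.91204071044922), 77.07909393310547)
0.068 ((521.94091796875, -251.0477294921875), (57.318904876708984, 77.62699890136719), 77.07904052734375)
grey ((409.2115783691406, 227.94232177734375), (20.396076202392578, 30.397998809814453), 11.309932708740234)
0.108 ((530.2588500976562, -186.09634399414062), (41.668216705322266, 64.73966217041016), 78.53562927246094)
0.068 ((538.7086791992188, -192.8052215576172), (43.178314208984375, 67.08594512939453), 78.53569793701172)
green ((405.3630065917969, 248.6262969970703), (42.61726379394531, 13.157622337341309), 12.339088439941406) [((502.7318420410156, -191.93572998046875), (94.26329803466797, 29.92326545715332), 77.54402923583984), ((503.7619934082031, -192.89234924316406), (94.73551940917969, 30.07316780090332), 77.54402923583984)]
green ((202.0900115966797, 215.3699951171875), (54.264400482177734, 43.08137512207031), 88.66777801513672) [((577.5540161132812, 266.0400085449219), (127.25029754638672, 98.4756851196289), 3.407148599624634), ((578.958984375, 267.37762451171875), (127.88773345947266, 98.96900177001953), 3.4071505069732666)]
yellow ((420.48651123046875, -37.49247360229492), (50.09576416015625, 69.8844985961914), 14.813078880310059)
```

View pics/crop.png

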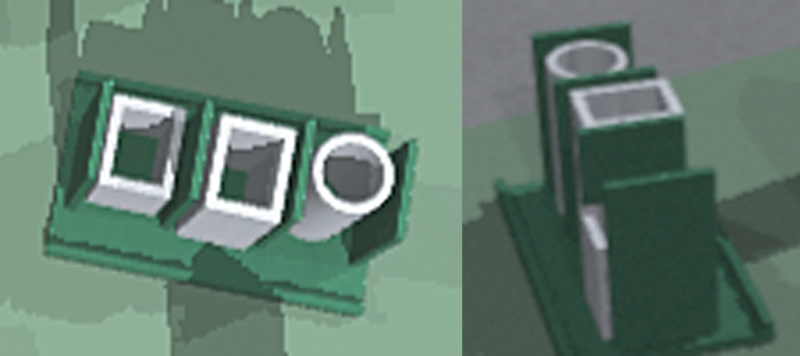

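The crop shows that the middle box stands clear of its lane to full height, level with the walls and the round tube. The near lane's box is visible only as a low face, so it is the short one. The tall sleeve is therefore the middle box, at about (441.5,232), which gives (0.52,-0.253) at z=0.108 with the rack yawed about -12.4°. Its spacing from the short sleeve agrees with the 60 mm lanes. I'll move above it now.

Emit:
servo_tool --xyz '[[20, -46, 6], [20, -46, 6], [20, -46, 6], [20, -46, 6], [20, -46, 6], [20, -46, 6], [20, -46, 6], [20, -46, 6], [20, -46, 6]]' --twist '[[0, 0, -4.9], [0, 0, -4.9], [0, 0, -4.9], [0, 0, -4.9], [0, 0, -4.9], [0, 0, -4.9], [0, 0, -4.9], [0, 0, -4.9], [0, 0, -4.9]]' --gripper '[93, 93, 93, 93, 93, 93, 93, 93, 93]'

```text
t: 1.23
position: [0.3319, 0.1649, 0.2726]
tcp_rot: [0.0, 0.492, 0.871, 0.0]
force: [0.5, 0.2, -1.0]
width: 1.0
grip_force: 0.0
```

Emit:
servo_tool --xyz '[[21, -46, 0], [21, -46, 0], [21, -46, 0], [21, -46, 0], [21, -46, 0], [21, -46, 0], [21, -46, 0], [21, -46, 0], [21, -46, 0], [0, 0, 0], [0, 0, 0]]' --twist '[[0, 0, -4.9], [0, 0, -4.9], [0, 0, -4.9], [0, 0, -4.9], [0, 0, -4.9], [0, 0, -4.9], [0, 0, -4.9], [0, 0, -4.9], [0, 0, -4.9], [0, 0, 0], [0, 0, 0]]' --gripper '[93, 93, 93, 93, 93, 93, 93, 93, 93, 93, 93]'

```text
t: 2.6
position: [0.5205, -0.2472, 0.2719]
tcp_rot: [-0.001, 0.782, 0.624, -0.0]
force: [-0.6, -0.1, 1.2]
width: 0.997
grip_force: 0.0
```

Run:
```python
from h import *
f,K,T=cam("wrist"); save("w1.png",f); np.savez("w1.npz",f=f,K=K,T=T); print(K.round(1).tolist(),T.round(3).tolist()); print(ctrl.get_obs()["position"], ctrl.get_obs()["q"].round(2))
print(proj(K,T,[[.5205,-.253,.108]]))
```

```text
[[344.7, 0.0, 321.7], [0.0, 344.7, 236.5], [0.0, 0.0, 1.0]] [[0.975, -0.214, -0.059, 0.536], [-0.222, -0.941, -0.255, -0.176], [-0.001, 0.262, -0.965, 0.438], [0.0, 0.0, 0.0, 1.0]]
[ 0.52052705 -0.24679164  0.27243563] [-0.53  0.05  1.48  0.    1.62 -0.31]
[[324.02896175 225.99238258]]
```

View pics/w1.png

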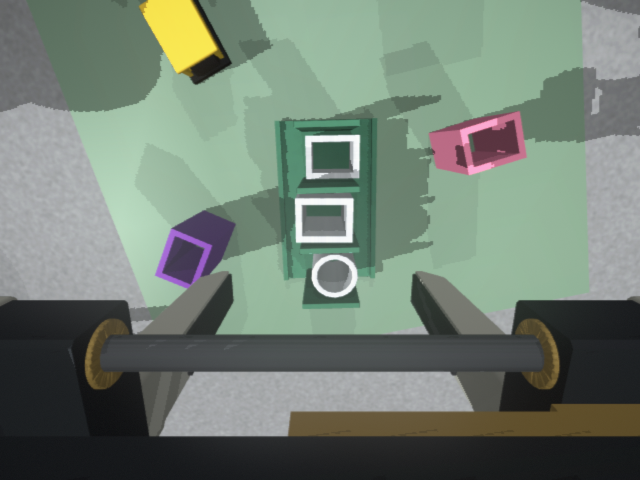

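Wrist view: the tall sleeve's rim is at (296..354,198..244), squarely aligned with the tool. The short sleeve is at (332,157) and the round tube at (334,276). I'll measure the rim on z=0.108.

Run:
```python
from h import *
a=np.load("w1.npz"); f,K,T=a["f"],a["K"],a["T"]
hsv=cv2.cvtColor(f,cv2.COLOR_RGB2HSV)
m=((hsv[...,1]<30)&(hsv[...,2]>225)).astype(np.uint8); m[:120]=0;m[300:]=0;m[:,:285]=0;m[:,375:]=0
for c in cv2.findContours(m,cv2.RETR_EXTERNAL,2)[0]:
    if cv2.contourArea(c)<80: continue
    print(cv2.boundingRect(c),[cv2.minAreaRect((ray(K,T,c[:,0],z)[:,:2]*1000).astype(np.float32)) for z in (.108,.068)])
```

```text
(312, 255, 45, 42) [((518.93896484375, -306.4547119140625), (44.891326904296875, 45.21741485595703), 77.18865203857422), ((516.8662109375, -322.3020935058594), (50.32954406738281, 50.69508743286133), 77.18861389160156)]
(295, 199, 58, 43) [((521.4365234375, -247.37612915039062), (42.106563568115234, 55.5479736328125), 77.18644714355469), ((519.6664428710938, -256.0667724609375), (47.207401275634766, 62.277156829833984), 77.1864242553711)]
(306, 135, 53, 44) [((542.2841796875, -189.717529296875), (38.34111785888672, 48.80231475830078), 78.75306701660156), ((543.0394287109375, -191.4232635498047), (42.98581314086914, 54.71430587768555), 78.75311279296875)]
```

Emit:
servo_tool --xyz '[[1, -1, -20], [0, 0, -30], [0, 0, -30], [0, 0, -30], [0, 0, -30], [0, 0, -30], [0, 0, -24], [0, 0, -12], [0, 0, 0], [0, 0, 0]]' --twist '[[0, 0, 0], [0, 0, 0], [0, 0, 0], [0, 0, 0], [0, 0, 0], [0, 0, 0], [0, 0, 0], [0, 0, 0], [0, 0, 0], [0, 0, 0]]' --gripper '[93, 93, 93, 93, 93, 93, 93, 93, 93, 93]' --squeeze 45

```text
t: 3.9
position: [0.5225, -0.2487, 0.0678]
tcp_rot: [0.001, 0.782, 0.624, 0.0]
force: [-0.2, -0.2, 0.4]
width: 0.998
grip_force: 0.0
```

Emit:
servo_tool --xyz '[[0, 0, 0], [0, 0, 0], [0, 0, 0], [0, 0, 0], [0, 0, 0], [0, 0, 0], [0, 0, 0], [0, 0, 0]]' --twist '[[0, 0, 0], [0, 0, 0], [0, 0, 0], [0, 0, 0], [0, 0, 0], [0, 0, 0], [0, 0, 0], [0, 0, 0]]' --gripper '[45, 45, 45, 45, 45, 45, 45, 45]'

```text
t: 4.9
position: [0.5218, -0.2486, 0.0667]
tcp_rot: [0.0, 0.782, 0.624, 0.0]
force: [1.1, 0.5, 0.5]
width: 0.603
grip_force: 45.0
```

Emit:
servo_tool --xyz '[[0, 0, 15], [0, 0, 30], [0, 0, 30], [0, 0, 30], [0, 0, 30], [0, 0, 5], [0, 0, 0]]' --twist '[[0, 0, 0], [0, 0, 0], [0, 0, 0], [0, 0, 0], [0, 0, 0], [0, 0, 0], [0, 0, 0]]' --gripper '[45, 45, 45, 45, 45, 45, 45]'

```text
t: 5.78
position: [0.5216, -0.2484, 0.2062]
tcp_rot: [-0.0, 0.782, 0.623, -0.0]
force: [-0.4, -0.4, -4.6]
width: 0.599
grip_force: 45.0
```

Emit:
servo_tool --xyz '[[-2, 20, 0], [-2, 37, 0], [-2, 37, 0], [-2, 37, 0], [-2, 37, 0], [-2, 37, 0], [-2, 37, 0], [-2, 37, 0], [-2, 37, 0], [-2, 37, 0], [-2, 17, 0], [0, 0, 0]]' --twist '[[0, 0, 0], [0, 0, 1.8], [0, 0, 1.8], [0, 0, 1.8], [0, 0, 1.8], [0, 0, 1.8], [0, 0, 1.8], [0, 0, 1.8], [0, 0, 1.8], [0, 0, 1.8], [0, 0, 0], [0, 0, 0]]' --gripper '[45, 45, 45, 45, 45, 45, 45, 45, 45, 45, 45, 45]'

```text
t: 7.28
position: [0.4987, 0.1226, 0.2056]
tcp_rot: [-0.001, 0.686, 0.728, -0.001]
force: [0.0, 0.2, -3.5]
width: 0.596
grip_force: 45.0
```

Run:
```python
from h import *
f,K,T=cam("scene"); print(ctrl.get_obs()["position"],ctrl.get_obs()["grip_force"])
g,K2,T2=cam("wrist");np.savez("w2.npz",f=g,K=K2,T=T2)
save("s2.png",np.hstack([cv2.resize(f[120:480],(400,300)),cv2.resize(g,(400,300))]))
```

```text
[0.49907876 0.12158968 0.20583304] 44.995989203453064
```

View pics/s2.png

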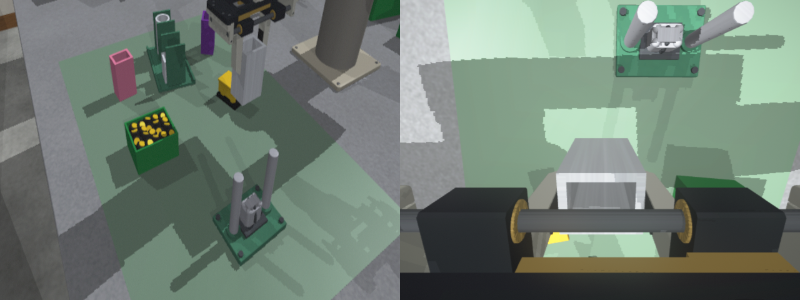

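Scene (left half): the sleeve is held at about (250,70), clear of the caster, with free bench below. Wrist (right half): the sleeve is square in the fingers and the nest is at about (660,40). I'll set it down to regrasp it by the 44 mm faces.

Emit:
servo_tool --xyz '[[0, 0, -20], [0, 0, -30], [0, 0, -30], [0, 0, -30], [0, 0, -20], [0, 0, -10], [0, 0, -4], [0, 0, -2], [0, 0, -1], [0, 0, 0]]' --twist '[[0, 0, 0], [0, 0, 0], [0, 0, 0], [0, 0, 0], [0, 0, 0], [0, 0, 0], [0, 0, 0], [0, 0, 0], [0, 0, 0], [0, 0, 0]]' --gripper '[45, 45, 45, 45, 45, 45, 45, 45, 45, 45]'

```text
t: 8.62
position: [0.5002, 0.1216, 0.0602]
tcp_rot: [0.0, 0.686, 0.727, 0.0]
force: [-0.3, -0.6, -3.8]
width: 0.6
grip_force: 45.0
```

Emit:
servo_tool --xyz '[[0, 0, -1], [0, 0, -0.5], [0, 0, 0]]' --twist '[[0, 0, 0], [0, 0, 0], [0, 0, 0]]' --gripper '[45, 45, 45]'

```text
t: 9.0
position: [0.5001, 0.1216, 0.0587]
tcp_rot: [0.0, 0.686, 0.727, 0.0]
force: [-1.5, -0.3, 3.2]
width: 0.604
grip_force: 45.0
```

Emit:
servo_tool --xyz '[[0, 0, 0], [0, 0, 0], [0, 0, 0], [0, 0, 15], [0, 0, 35], [0, 0, 40], [0, 0, 40], [0, 0, 20]]' --twist '[[0, 0, 0], [0, 0, 0], [0, 0, 0], [0, 0, 0], [0, 0, 0], [0, 0, 0], [0, 0, 0], [0, 0, 0]]' --gripper '[93, 93, 93, 93, 93, 93, 93, 93]'

```text
t: 10.0
position: [0.5011, 0.1217, 0.2118]
tcp_rot: [0.001, 0.686, 0.727, 0.002]
force: [0.7, 0.3, -0.6]
width: 1.0
grip_force: 0.0
```

Emit:
servo_tool --xyz '[[0, 0, 0], [0, 0, 0], [0, 0, 0], [0, 0, 0], [0, 0, 0], [0, 0, 0], [0, 0, 0], [0, 0, 0], [0, 0, 0], [0, 0, 0], [0, 0, 0]]' --twist '[[0, 0, 10], [0, 0, 10], [0, 0, 10], [0, 0, 10], [0, 0, 10], [0, 0, 10], [0, 0, 10], [0, 0, 10], [0, 0, 10], [0, 0, 0], [0, 0, 0]]' --gripper '[93, 93, 93, 93, 93, 93, 93, 93, 93, 93, 93]'

```text
t: 11.38
position: [0.4996, 0.1215, 0.2079]
tcp_rot: [-0.0, -0.027, 1.0, -0.0]
force: [-0.0, 0.3, 0.2]
width: 0.999
grip_force: 0.0
```

Run:
```python
from h import *
f,K,T=cam("wrist"); save("w3.png",f); np.savez("w3.npz",f=f,K=K,T=T)
o=ctrl.get_obs(); print(o["position"],o["tcp_rot"].round(3),o["q"].round(2))
hsv=cv2.cvtColor(f,cv2.COLOR_RGB2HSV)
print(proj(K,T,[[.5,.1216,.1]]))
m=((hsv[...,1]<30)&(hsv[...,2]>215)).astype(np.uint8)
for c in cv2.findContours(m,cv2.RETR_EXTERNAL,2)[0]:
    if cv2.contourArea(c)<300: continue
    print(cv2.boundingRect(c),cv2.minAreaRect((ray(K,T,c[:,0],.1)[:,:2]*1000).astype(np.float32)))
```

```text
[0.49966333 0.12147494 0.20796623] [-0.    -0.028  1.    -0.   ] [ 0.14 -0.1   1.74 -0.    1.5  -1.49]
[[320.85489017 235.54622427]]
```

View pics/w3.png

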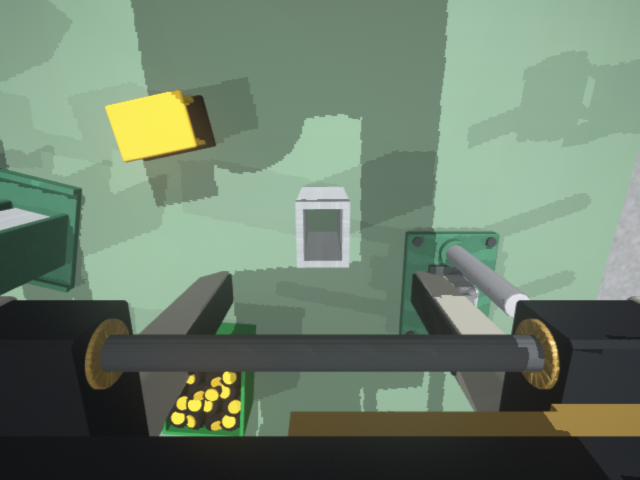

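Wrist view: the sleeve stands upright at (322,233), within 2 px of the projected position, with the caster at (155,127) and the nest at (450,280) on the right. I'll regrip it 20 mm below the top.

Emit:
servo_tool --xyz '[[0, 0, -20], [0, 0, -30], [0, 0, -30], [0, 0, -30], [0, 0, -22], [0, 0, -10], [0, 0, -4], [0, 0, 0], [0, 0, 0]]' --twist '[[0, 0, 0], [0, 0, 0], [0, 0, 0], [0, 0, 0], [0, 0, 0], [0, 0, 0], [0, 0, 0], [0, 0, 0], [0, 0, 0]]' --gripper '[93, 93, 93, 93, 93, 93, 93, 93, 93]' --squeeze 55

```text
t: 12.55
position: [0.5006, 0.1216, 0.0631]
tcp_rot: [0.001, -0.029, 1.0, 0.0]
force: [0.3, 0.0, -0.1]
width: 1.002
grip_force: 0.0
```

Emit:
servo_tool --xyz '[[0, 0, 0], [0, 0, 0], [0, 0, 0], [0, 0, 0], [0, 0, 0], [0, 0, 0], [0, 0, 0], [0, 0, 0]]' --twist '[[0, 0, 0], [0, 0, 0], [0, 0, 0], [0, 0, 0], [0, 0, 0], [0, 0, 0], [0, 0, 0], [0, 0, 0]]' --gripper '[35, 35, 35, 35, 35, 35, 35, 35]'

```text
t: 13.55
position: [0.4998, 0.1216, 0.0621]
tcp_rot: [-0.0, -0.029, 1.0, 0.0]
force: [-0.3, 0.4, -0.0]
width: 0.471
grip_force: 55.0
```

Emit:
servo_tool --xyz '[[0, 0, 15], [0, 0, 30], [0, 0, 35], [0, 0, 35], [0, 0, 35], [0, 0, 0], [0, 0, 0]]' --twist '[[0, 0, 0], [0, 0, 0], [0, 0, 0], [0, 0, 0], [0, 0, 0], [0, 0, 0], [0, 0, 0]]' --gripper '[35, 35, 35, 35, 35, 35, 35]'

```text
t: 14.42
position: [0.4991, 0.1214, 0.2108]
tcp_rot: [-0.001, -0.029, 1.0, -0.0]
force: [-0.8, 0.1, -4.2]
width: 0.469
grip_force: 55.0
```

Run:
```python
from h import *
o=ctrl.get_obs(); print(o["position"],o["tcp_rot"].round(4),o["grip_force"])
f,K,T=cam("top"); np.savez("t4.npz",f=f,K=K,T=T)
g,K2,T2=cam("wrist"); np.savez("w4.npz",f=g,K=K2,T=T2)
s,K3,T3=cam("scene"); np.savez("s4.npz",f=s,K=K3,T=T3)
save("p4.png",np.hstack([cv2.resize(f[160:270,160:250],(327,400),interpolation=2),cv2.resize(s[280:440,320:480],(400,400),interpolation=2)]))
```

```text
[0.49913745 0.12135485 0.21084798] [-8.000e-04 -2.920e-02  9.996e-01 -1.000e-04] 54.958911538124084
```

View pics/p4.png

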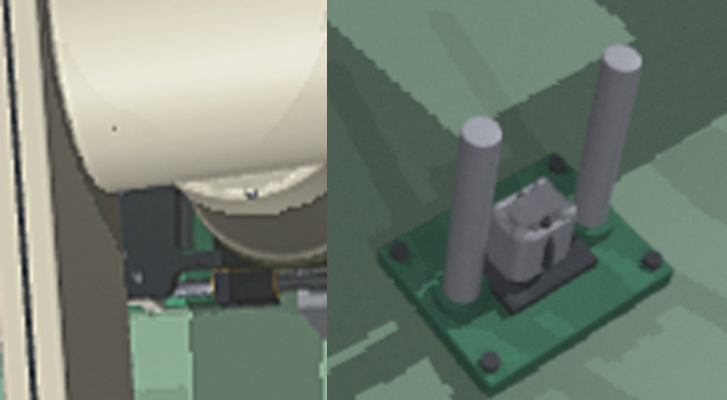

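The crops show the sleeve held (the arm blocks the nest from above). In the scene, the pillar tops are at about (381.6,332.4) and (438,303.2), and the four plate corners are clear. I'll locate the nest from several views.

Run:
```python
from h import *
def L(n): a=np.load(n); return a["f"],a["K"],a["T"]
f,K,T=L("s4.npz")
def px(u,v): return [(u-327)/2.5+320,v/2.5+280]
p=ray(K,T,[px(481,131),px(622,58)],.145)*1000; d=p[1]-p[0]; print("scene pillars",p.round(1).tolist(),p.mean(0).round(1),np.linalg.norm(d),np.degrees(np.arctan2(-d[1],-d[0])))
def pillars(f,K,T,box,lo,hi,tag):
    u0,v0,u1,v1=box; g=cv2.cvtColor(f,cv2.COLOR_RGB2HSV)[v0:v1,u0:u1]
    m=((g[...,1]<35)&(g[...,2]>lo)&(g[...,2]<hi)).astype(np.uint8)
    for c in cv2.findContours(m,0,2)[0]:
        if cv2.contourArea(c)>15: print(tag,cv2.boundingRect(c+np.array([u0,v0])))
def plate(f,K,T,box,tag):
    u0,v0,u1,v1=box; g=cv2.cvtColor(f,cv2.COLOR_RGB2HSV)
    m=((g[...,0]>60)&(g[...,0]<95)&(g[...,1]>110)&(g[...,2]<150)).astype(np.uint8); k=np.zeros_like(m); k[v0:v1,u0:u1]=m[v0:v1,u0:u1]
    c=max(cv2.findContours(k,0,2)[0],key=cv2.contourArea)
    h=cv2.convexHull(c)[:,0]; r=cv2.minAreaRect((ray(K,T,h,.014)[:,:2]*1000).astype(np.float32)); print(tag,r)
    return c
plate(*L("top0.npz"),(160,160,250,270),"top plate")
plate(*L("s4.npz"),(330,290,480,450),"scene plate")
plate(*L("w2.npz"),(330,0,520,130),"w2 plate")
w=L("w2.npz"); save("w2n.png",cv2.resize(np.hstack([w[0][0:130,320:500],L("top0.npz")[0][160:290,170:240]]),None,fx=3.1,fy=3.1,interpolation=2))
```

```text
scene pillars [[624.6, 273.4, 145.0], [535.3, 268.8, 145.0]] [580.  271.1 145. ] 89.34946804543807 2.9543891230337063
top plate ((576.802734375, 265.9952697753906), (128.75543212890625, 98.4756851196289), 3.407148838043213)
scene plate ((639.3591918945312, 325.29559326171875), (0.0, 0.0), 0.0)Traceback (most recent call last):
  File "<stdin>", line 19, in <module>
  File "<stdin>", line 14, in plate
ValueError: max() iterable argument is empty
```

The scene gives (580,271) and the top camera (577,266), so I need one close look. I'll hover beside the nest on the +x side, with the sleeve raised, so the wrist camera sees both the pillars and the spigot.

Emit:
servo_tool --xyz '[[0, 0, 30], [20, 14, 0], [35, 24, 0], [35, 24, 0], [35, 24, 0], [35, 24, 0], [35, 24, 0], [15, 12, 0], [0, 0, 0], [0, 0, 0], [0, 0, 0]]' --twist '[[0, 0, 0], [0, 0, 0], [0, 0, 0], [0, 0, 0], [0, 0, 0], [0, 0, 0], [0, 0, 0], [0, 0, 0], [0, 0, 0], [0, 0, 0], [0, 0, 0]]' --gripper '[35, 35, 35, 35, 35, 35, 35, 35, 35, 35, 35]'

```text
t: 15.95
position: [0.7093, 0.2669, 0.2423]
tcp_rot: [-0.0, -0.029, 1.0, -0.0]
force: [-0.1, 0.3, -2.7]
width: 0.469
grip_force: 55.0
```

Run:
```python
from h import *
f,K,T=cam("wrist"); np.savez("w5.npz",f=f,K=K,T=T); save("w5.png",f)
o=ctrl.get_obs(); print(o["position"],o["tcp_rot"].round(4),T.round(4).tolist())
```

```text
[0.70943003 0.26692662 0.24262165] [ 1.000e-04 -2.900e-02  9.996e-01 -0.000e+00] [[-0.0581, 0.9636, 0.261, 0.6364], [0.9983, 0.0565, 0.0136, 0.2638], [-0.0016, 0.2614, -0.9652, 0.4085], [0.0, 0.0, 0.0, 1.0]]
```

View pics/w5.png

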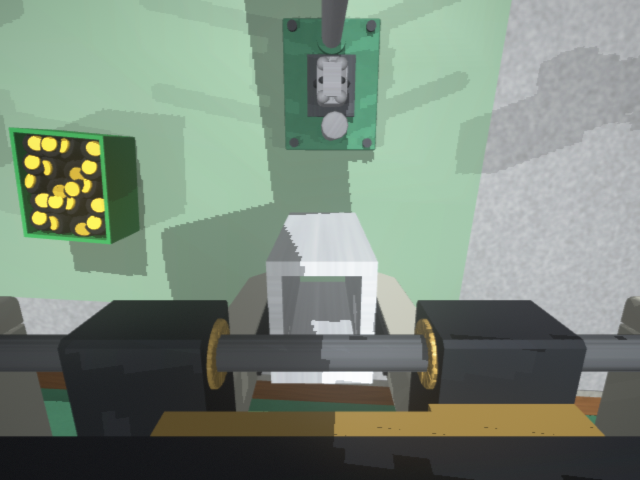

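Wrist view: plate with bolts at (292,26), (370,27), (294,142) and (366,143), spigot at about (332,80), near pillar top at (334.5,125). The sleeve rim's outer edge runs from (269,263) to (377,262). I'll cast rays and check the camera's bias against the held sleeve's rim.

Run:
```python
from h import *
a=np.load("w5.npz"); f,K,T=a["f"],a["K"],a["T"]
g=cv2.cvtColor(f,cv2.COLOR_RGB2HSV)
tcp=np.array([.7094,.2669,.2426]); yaw=np.radians(3.33); ex=np.array([np.cos(yaw),np.sin(yaw),0]); ey=np.array([-ex[1],ex[0],0])
P=[tcp+sx*.028*ex+sy*.022*ey+[0,0,.0379] for sx in(-1,1) for sy in(-1,1)]
print("rim expected",proj(K,T,P).round(1).tolist())
B=[tcp-.028*ex+sy*.022*ey+[0,0,-.0621] for sy in(-1,1)]; print("bottom far edge expected",proj(K,T,B).round(1).tolist())
w=((g[...,1]<40)&(g[...,2]>200)).astype(np.uint8)
for v in (225,240,268,272,290,310,320): 
    x=np.where(w[v,240:400])[0]+240; print(v,x.min(),x.max(),end="; ")
print()
m=((g[...,0]>60)&(g[...,0]<95)&(g[...,1]>130)&(g[...,2]<150)).astype(np.uint8); k=np.zeros_like(m);k[:165,265:400]=m[:165,265:400]
c=max(cv2.findContours(k,0,2)[0],key=cv2.contourArea); h=cv2.convexHull(c)[:,0]
print("plate px",cv2.minAreaRect(h),cv2.minAreaRect((ray(K,T,h,.014)[:,:2]*1000).astype(np.float32)))
b=ray(K,T,[[292,26],[370,27],[294,142],[366,143]],.016)*1000; print("bolts",b.round(1).tolist(),b.mean(0))
p=((g[...,1]<40)&(g[...,2]>110)).astype(np.uint8); q=np.zeros_like(p); q[108:142,315:352]=p[108:142,315:352]
c=max(cv2.findContours(q,0,2)[0],key=cv2.contourArea); (u,v),r=cv2.minEnclosingCircle(c); print("pillar",u,v,r)
pt=ray(K,T,[[u,v]],.145)[0]*1000; print(pt,"-> centre",pt-45*ex)
q[:]=0; q[45:108,305:360]=((g[...,1]<40)&(g[...,2]>105))[45:108,305:360]
c=max(cv2.findContours(q,0,2)[0],key=cv2.contourArea); print("spigot",cv2.boundingRect(c),cv2.minAreaRect((ray(K,T,c[:,0],.057)[:,:2]*1000).astype(np.float32)))
```

```text
rim expected [[263.2, 262.1], [375.2, 262.2], [268.9, 383.8], [370.0, 384.0]]
bottom far edge expected [[287.8, 212.6], [353.2, 212.7]]
225 285 361; 240 294 368; 268 305 378; 272 305 380; 290 362 399; 310 361 399; 320 313 399; Traceback (most recent call last):
  File "<stdin>", line 13, in <module>
ValueError: max() iterable argument is empty
```

Run:
```python
from h import *
a=np.load("w5.npz"); f,K,T=a["f"],a["K"],a["T"]
g=cv2.cvtColor(f,cv2.COLOR_RGB2HSV); yaw=np.radians(3.33); ex=np.array([np.cos(yaw),np.sin(yaw),0])
print(g[60,290],g[60,250],g[125,334],g[80,332],g[215,325],g[208,325])
w=(g[...,1]<40)&(g[...,2]>170)
for v in (216,218,222): x=np.where(w[v,240:400])[0]+240; print(v,x.min(),x.max())
def big(m,u0,v0,u1,v1):
    k=np.zeros(m.shape,np.uint8);k[v0:v1,u0:u1]=m[v0:v1,u0:u1]; return max(cv2.findContours(k,0,2)[0],key=cv2.contourArea)
c=big((g[...,0]>60)&(g[...,0]<95)&(g[...,1]>g[60,290][1]-35)&(abs(g[...,0].astype(int)-g[60,290][0])<12),265,0,400,165); h=cv2.convexHull(c)[:,0]
print("plate",cv2.boundingRect(h),cv2.minAreaRect((ray(K,T,h,.014)[:,:2]*1000).astype(np.float32)))
b=ray(K,T,[[292,26],[370,27],[294,142],[366,143]],.016)*1000; print("bolts",b.round(1).tolist(),b.mean(0))
c=big((g[...,1]<40)&(g[...,2]>120),315,110,352,142); (u,v),r=cv2.minEnclosingCircle(c); pt=ray(K,T,[[u,v]],.145)[0]*1000; print("pillar",u,v,r,r/345*.26,pt,"->",pt-45*ex)
c=big((g[...,1]<40)&(g[...,2]>110),305,45,360,108); print("spigot",cv2.boundingRect(c),cv2.minAreaRect((ray(K,T,c[:,0],.057)[:,:2]*1000).astype(np.float32)))
```

```text
[ 75 103 109] [ 67  45 199] [113  11 178] [110  13 180] [102  12 219] [ 67  46 145]
216 288 357
218 287 358
222 285 359
plate (283, 18, 98, 132) ((577.9666137695312, 269.105712890625), (128.6531524658203, 99.46036529541016), 3.185354232788086)
bolts [[523.8, 226.5, 16.0], [520.2, 305.4, 16.0], [636.9, 232.8, 16.0], [633.4, 311.8, 16.0]] [578.55852906 269.13395807  16.        ]
pillar 334.26763916015625 124.54564666748047 13.565529823303223 0.010223297837851704 [622.77610035 271.78953594 145.        ] -> [577.85208108 269.17563221 145.        ]
spigot (317, 56, 32, 48) ((578.42919921875, 269.99700927734375), (40.81447982788086, 28.998218536376953), 3.129633665084839)
```

All four estimates agree: (578.2, 269.3) mm at yaw 3.2°. The held sleeve shows a camera bias of +1.4 mm in y, so the target TCP is (0.578, 0.268). I'll move above it and descend to just over the spigot.

Emit:
servo_tool --xyz '[[-20, 1, 0], [-35, 0, 0], [-35, 0, 0], [-25, 0, 0], [-12, 0, 0], [-4, 0, 0], [0, 0, 0], [0, 0, 0], [0, 0, 0]]' --twist '[[0, 0, 0], [0, 0, 0], [0, 0, 0], [0, 0, 0], [0, 0, 0], [0, 0, 0], [0, 0, 0], [0, 0, 0], [0, 0, 0]]' --gripper '[35, 35, 35, 35, 35, 35, 35, 35, 35]'

```text
t: 17.12
position: [0.5792, 0.2683, 0.2418]
tcp_rot: [-0.0, -0.029, 1.0, -0.0]
force: [0.2, 0.1, -3.8]
width: 0.47
grip_force: 55.0
```

Emit:
servo_tool --xyz '[[0, 0, -15], [0, 0, -20], [0, 0, -25], [0, 0, -25], [0, 0, -17], [0, 0, -10], [0, 0, 0], [0, 0, 0], [0, 0, 0]]' --twist '[[0, 0, 0], [0, 0, 0], [0, 0, 0], [0, 0, 0], [0, 0, 0], [0, 0, 0], [0, 0, 0], [0, 0, 0], [0, 0, 0]]' --gripper '[35, 35, 35, 35, 35, 35, 35, 35, 35]'

```text
t: 18.25
position: [0.5795, 0.2688, 0.1314]
tcp_rot: [0.001, -0.029, 1.0, 0.0]
force: [-0.4, -0.3, -3.4]
width: 0.467
grip_force: 55.0
```

Run:
```python
from h import *
o=ctrl.get_obs(); print(o["position"],o["tcp_rot"].round(4),o["force"],o["ft_torque"])
s,K,T=cam("scene"); save("s6.png",cv2.resize(s[240:440,320:480],(480,600),interpolation=2))
```

```text
[0.57952769 0.26876523 0.13144265] [ 1.000e-03 -2.920e-02  9.996e-01  3.000e-04] [-0.36098475 -0.25195819 -3.37790847] [0.02111945 0.0057878  0.03658323]
```

View pics/s6.png

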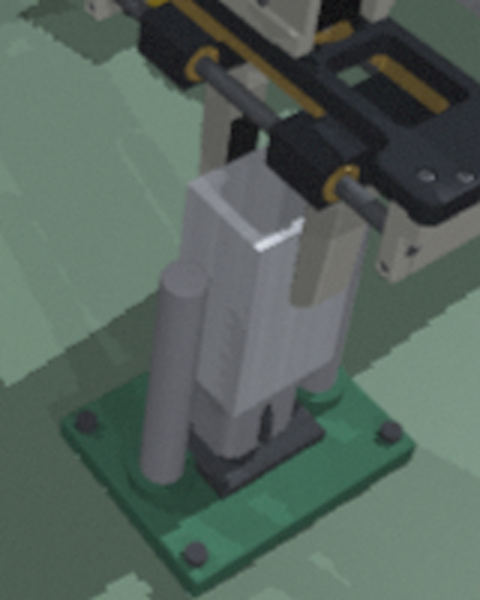

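The scene crop shows the sleeve square between the pillars, just above the spigot. I'll correct by (-1.5,-0.8) mm and descend gently.

Emit:
servo_tool --xyz '[[-1.5, -0.8, 0], [0, 0, -4], [0, 0, -3], [0, 0, -2], [0, 0, -2], [0, 0, -2], [0, 0, 0], [0, 0, 0]]' --twist '[[0, 0, 0], [0, 0, 0], [0, 0, 0], [0, 0, 0], [0, 0, 0], [0, 0, 0], [0, 0, 0], [0, 0, 0]]' --gripper '[35, 35, 35, 35, 35, 35, 35, 35]'

```text
t: 19.3
position: [0.5773, 0.2677, 0.1172]
tcp_rot: [0.0, -0.029, 1.0, 0.0]
force: [-0.2, -0.7, -2.7]
width: 0.472
grip_force: 55.0
```

Emit:
servo_tool --xyz '[[0.4, 0, -2], [0, 0, -2], [0, 0, -2], [0, 0, -2], [0, 0, 0], [0, 0, 0]]' --twist '[[0, 0, 0], [0, 0, 0], [0, 0, 0], [0, 0, 0], [0, 0, 0], [0, 0, 0]]' --gripper '[35, 35, 35, 35, 35, 35]'

```text
t: 20.05
position: [0.5777, 0.2677, 0.1092]
tcp_rot: [0.0, -0.029, 1.0, -0.0]
force: [0.7, -0.2, -4.5]
width: 0.468
grip_force: 55.0
```

Free so far: the bottom is at about 0.047, inside the straight part of the spigot. Next come the catches.

Emit:
servo_tool --xyz '[[0, 0, -3], [0, 0, -3], [0, 0, -3], [0, 0, -3], [0, 0, 0], [0, 0, 0]]' --twist '[[0, 0, 0], [0, 0, 0], [0, 0, 0], [0, 0, 0], [0, 0, 0], [0, 0, 0]]' --gripper '[35, 35, 35, 35, 35, 35]'

```text
t: 20.8
position: [0.5792, 0.2681, 0.0985]
tcp_rot: [0.002, -0.029, 1.0, 0.0]
force: [4.1, 0.9, 4.2]
width: 0.47
grip_force: 55.0
```

Emit:
servo_tool --xyz '[[0, 0, -3], [0, 0, -3], [0, 0, -3], [0, 0, -2], [0, 0, 0], [0, 0, 0]]' --twist '[[0, 0, 0], [0, 0, 0], [0, 0, 0], [0, 0, 0], [0, 0, 0], [0, 0, 0]]' --gripper '[35, 35, 35, 35, 35, 35]'

```text
t: 21.55
position: [0.5787, 0.2681, 0.0872]
tcp_rot: [0.001, -0.029, 1.0, 0.0]
force: [1.3, 0.8, 6.7]
width: 0.467
grip_force: 55.0
```

Emit:
servo_tool --xyz '[[0, 0, -2], [0, 0, -2], [0, 0, -1], [0, 0, 0], [0, 0, 0]]' --twist '[[0, 0, 0], [0, 0, 0], [0, 0, 0], [0, 0, 0], [0, 0, 0]]' --gripper '[35, 35, 35, 35, 35]'

```text
t: 22.18
position: [0.5787, 0.2681, 0.0824]
tcp_rot: [0.001, -0.029, 1.0, 0.0]
force: [0.4, 0.1, 6.5]
width: 0.472
grip_force: 55.0
```

Emit:
servo_tool --xyz '[[0, 0, -1], [0, 0, 0]]' --twist '[[0, 0, 0], [0, 0, 0]]' --gripper '[35, 35]'

```text
t: 22.42
position: [0.5788, 0.2682, 0.0821]
tcp_rot: [0.001, -0.029, 1.0, 0.0]
force: [-0.3, 0.9, 10.7]
width: 0.472
grip_force: 55.0
```

Force is rising without motion. I'll push a little more to confirm the stop.

Emit:
servo_tool --xyz '[[0, 0, -1], [0, 0, -1], [0, 0, 0], [0, 0, 0]]' --twist '[[0, 0, 0], [0, 0, 0], [0, 0, 0], [0, 0, 0]]' --gripper '[35, 35, 35, 35]'

```text
t: 22.92
position: [0.579, 0.2684, 0.082]
tcp_rot: [0.002, -0.029, 1.0, 0.001]
force: [-5.6, -0.6, 22.7]
width: 0.471
grip_force: 55.0
```

A solid stop: 23 N with no travel, at the expected TCP height of 0.082. I'll relax, release and retreat straight up.

Emit:
servo_tool --xyz '[[0, 0, 1.5], [0, 0, 1], [0, 0, 0], [0, 0, 0], [0, 0, 0], [0, 0, 0], [0, 0, 5], [0, 0, 20], [0, 0, 40], [0, 0, 40], [0, 0, 30], [0, 0, 0]]' --twist '[[0, 0, 0], [0, 0, 0], [0, 0, 0], [0, 0, 0], [0, 0, 0], [0, 0, 0], [0, 0, 0], [0, 0, 0], [0, 0, 0], [0, 0, 0], [0, 0, 0], [0, 0, 0]]' --gripper '[35, 35, 93, 93, 93, 93, 93, 93, 93, 93, 93, 93]'

```text
t: 24.42
position: [0.5799, 0.2685, 0.2213]
tcp_rot: [0.004, -0.029, 1.0, 0.001]
force: [-0.0, -0.3, -0.3]
width: 0.998
grip_force: 0.0
```

Run:
```python
from h import *
o=ctrl.get_obs(); print(o["t"],o["position"],o["force"])
s,K,T=cam("scene"); save("s7.png",s)
```

```text
24.425 [0.57987386 0.26851715 0.2212766 ] [-0.01040188 -0.32851508 -0.33858492]
```

View pics/s7.png

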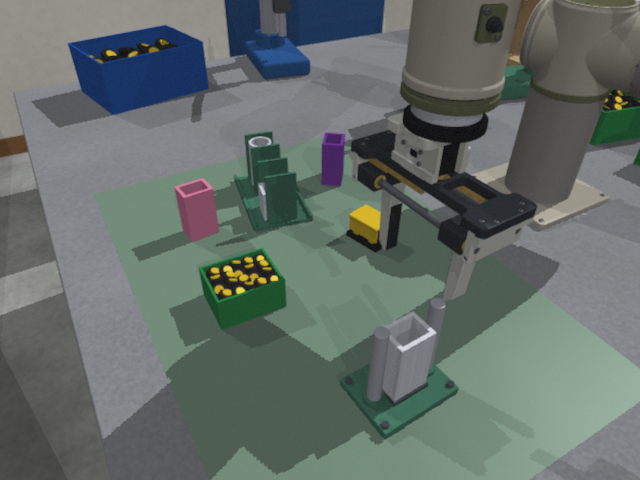

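The sleeve sits home on the nest at (405,360). The round tube (260,145), short sleeve (263,200) and caster (370,225) are undisturbed, and the gripper is clear.

```bash
python3 -c "
from rig import ctrl
print(ctrl.hand_in())"
```

```text
the job is handed in; nothing more can be done
None
```

I seated the tall sleeve on the nest's shoulder (23 N push with no further travel), released it and handed the job in at about 24 s; the last picture showed the short sleeve, round tube and caster upright and in place, but the hand-in returned no verdict.

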